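Set the lens stand's stop collar to the forked gauge

TASK

Set the stop collar of the little lens stand to the height of the forked metal gauge: slip the gauge round the threaded rod, fully home and flat on the stand's foot underneath the raised collar, then spin the knurled collar down until you feel it sit snugly on the gauge, lightly holding it but never clamped hard. Leave the gauge in place, let go of everything, and leave the other things on the table where they are.

Things in the scene. Friction and masses are not known exactly. Their poses are not given: they have to be found in the camera images.
- rod_foot (a point): Lens stand, fixed: a white rectangular foot, 120 x 90 mm, 20 mm thick, with an upright threaded steel rod, 10 mm across, rising 95 mm above the foot. This point is on the rod's axis at the foot's top face; z up, x along the foot's long side. The foot reaches 70 mm from the rod to -x, 50 mm to +x, 45 mm to each side.
- collar_bottom (a point): Knurled steel stop collar on the rod, a cylinder 40 mm across and 30 mm high. This point is on the rod's axis at the collar's underside; z up; it turns with the collar. Clockwise from above lowers it, 4 mm per radian (fast multi-start thread, 25 mm a turn). It starts 48 to 55 mm above the foot and stays where it is left.
- gauge_slot (a point): Forked aluminium gauge, 150 g, loose, upright on its flat underside. Head 26 mm long (x), 28 wide, with a slot through from top to bottom, 14 mm wide, open to +x, between two 7 mm tines. This point is at the underside, where the rod's axis lies once the rod touches the slot's end (5 mm behind it; tine tips 13 mm ahead). x points out of the slot's mouth, z up.
- gauge_handle (a point): Middle of the place to grasp the gauge's handle: 80 mm behind gauge_slot (-x) and 11 mm above the underside, half-way up the handle. Same axes as gauge_slot. Gripped here, a gripper stays clear of the rod and collar.
- dish: Bystander: clear round dish, 90 mm across, 14 mm high; origin at the centre of its underside.
- urchin: Bystander: reddish-brown urchin shell, 60 mm across, 35 mm high; origin at the centre of its underside.
- limpet: Bystander: pale conical limpet shell, 48 mm across, 24 mm high; origin at the centre of its underside.
- magnifier: Bystander: black magnifying glass lying flat, lens rim 72 mm across, 14 mm thick, handle 90 mm to -x; origin under the middle of the lens.
- beaker: Bystander: clear beaker, 64 mm across, 85 mm high; origin at the centre of its underside.
- gauge: The whole gauge; origin and axes as gauge_slot. The head's top is a rubber-faced pad, pre-set and locked 37 to 43 mm above the underside, differently each time. Behind the head, to -x, a straight handle 18 mm wide and 22 mm high, level with the underside, runs from 13 to 105 mm behind the origin.
- collar: The same collar; origin and axes as collar_bottom. Running free it takes about 0.06 N m to turn; once it bears on the gauge the torque climbs steeply, by about 0.1 N m for each further 0.05 rad. It is stiff: 0.1 rad past first touch presses with about 15 N, which is snug; over 40 N (about 0.28 rad past touch) spoils the gauge.
Things that resemble listed ones, but are neither listed nor needed, are in the scene too. Leave any brown or purple look-alike of the part that bears rod_foot alone.

How it is judged:
By the outcome, as a careful person would: the job done as asked, in the order asked, and still so for the second after the job is handed in, with the robot touching nothing.
It also fails if it takes over 72 s, if anything falls off the work surface, if the arm or the gripper's body presses on something with over 40 N, if the wrist force passes 120 N, or if a joint passes its speed limit or range.

ROBOT

A 6-joint arm with a two-finger parallel gripper is mounted at the origin on the work surface. World frame = base frame: x ahead of the robot, y to its left, z up, the work surface at z = 0. Lengths are in mm, angles in rad, forces in N, time in s.
With the tool pointing down it reaches from about 350 to 975 mm from the base axis. Payload 7.1 kg.
Tool frame: the origin (TCP) lies at the very end of the fingers, on their centre line; the grasp point (between the pads) lies 19 mm behind it; y points along the fingers, x is the direction in which the jaws open and shut, and the axes are right-handed (so a half turn about y gives the same grasp; the last joint's range is limited). The gripper opens to 88 mm and grips with 3 to 60 N. Pads are 20 mm wide; open, the fingers measure 115 mm over their backs; the gripper's body (75 mm by 178 mm) begins 61 mm behind the grasp point.
Start: joints at [1.218, 0.423, 1.63, -0, 1.089, -0.019], TCP at [204.74, 590.497, 222.675] pointing down, gripper open.
Joint ranges: [-3, 3], [-0.9, 2.11], [0.09, 2.58], [-1.31, 4.45], [0.11, 2.69], [-2.54, 2.54]. Speed limits (rad/s): [2.39, 2.39, 3.01, 3.14, 3.14, 3.14].

INTERFACE

Orientations are given as a rotation vector (axis times angle).
In Python, from workcell import ctrl gives the robot as it stands. The module is installed in compiled form; this text tells all that it offers.
- The arm moves only by the tool jog_arm, never from a script. Its argument "steps" is a list of rows, each an object with "turn": the turn, a rotation vector about the world's x, y, z scaled (see below), a list of three; "dp": the shift along the world's x, y, z scaled (see below), a list of three; "claw": the opening, from 0 (shut) to 1 (fully open). In form: [{"turn": [wx, wy, wz], "dp": [x, y, z], "claw": claw}, ...]. A call has 1 to 12 rows; each row is the pose to reach, as a shift and turn from the pose measured when the call began, turning the shorter way round; what a row does not reach only later rows make up. The controller multiplies each number of a shift by 80 mm and each number of a turn by pi rad. A row lasts 1/12 s, in which the tool goes at most 41.7 mm and 7.16 degrees, less where a joint would pass 70% of its speed; a pose out of reach is approached as far as the arm can. A call with a number of a shift or a turn outside -1 to 1 is refused whole. A call with a gripper value outside its range is refused whole. The fingers move at their own pace and stop on an object; the grip force is fixed at half the most. Time passes only in rows, so rows that repeat a pose let the fingers close. It gives the time, the measured TCP pose, the force and the opening at its end, in the units of the state.
- ctrl.get_obs(): the state, without advancing time (a new reading comes with each control period).
- ctrl.get_image(name): name is "scene" or "side" or "wrist"; returns a dict with "img" (384x512x3 uint8, red, green, blue), "range_z" (384x512 float32, mm along the optical axis (not along the pixel's ray), 0 where there is no reading), "fovy" (degrees; the focal length in pixels is half the picture's height over the tangent of half this angle, whatever the lens; pixels are square), "cx", "cy" (the principal point, pixels), "camera_from_world" (4x4, takes a point from world to camera coordinates); the wrist camera has in their place "hand_eye" (4x4, takes a point from camera to tool coordinates, whose origin is the TCP and whose axes are the tool frame's). Camera axes: x right, y down, z forward; pixel columns grow to the right and rows downward; lengths in mm; the calibration is good to about 2 mm. A picture is of the moment at which its call begins: read the wrist's pose just before it.
- ctrl.close_job(): hands the job in, once; it reports no verdict.
The state is a dict: "t": time; "qpos": joint angles; "qvel": joint speeds; "joint_torque": joint torques, N m; "ee_pos": TCP position; "orientation": TCP orientation; "ft_force": force on the tool from outside, world axes, zero at the start; "moment": the same for the moment, N m; "width": finger opening in mm.
Only numpy, scipy, OpenCV 4.12 (cv2) and the standard library are available. Lean on these libraries where they do the work, as an engineer would, in place of code of your own. Each camera call takes 0.05 s, during which the arm holds its last target.

## Working session

There is one attempt and no reset: what is moved stays moved. The work goes in short steps, Python scripts to look and compute and a tool call to move; the robot and the scene stay as the last step left them, time stands still between calls to the robot, and variables do not carry over. Pictures are saved under pics/ and viewed, and the job is handed in when it is done.

Besides the shell and the picture viewer there is one more tool, called after "Request:" by a JSON object that holds its "name" and its "arguments". jog_arm: Moves the arm, as the interface text tells. Its arguments: {"type":"object","properties":{"steps":{"type":"array","items":{"type":"object","properties":{"turn":{"type":"array","items":{"type":"number"}},"dp":{"type":"array","items":{"type":"number"}},"claw":{"type":"number"}}}}},"required":["steps"]}

```bash
mkdir -p pics; cat > h.py <<'E'
import numpy as np, cv2, pickle
from scipy.spatial.transform import Rotation as R
from workcell import ctrl
def grab(n):
    o=ctrl.get_obs(); d=ctrl.get_image(n); d['obs']=o
    if 'hand_eye' in d:
        T=np.eye(4);T[:3,:3]=R.from_rotvec(o['orientation']).as_matrix();T[:3,3]=o['ee_pos']
        d['wfc']=T@np.array(d['hand_eye'])
    else: d['wfc']=np.linalg.inv(np.array(d['camera_from_world']))
    d['f']=d['img'].shape[0]/2/np.tan(np.radians(d['fovy'])/2)
    return d
def save(d,name,box=None,s=1):
    im=d['img'][:,:,::-1]
    if box: im=im[box[1]:box[3],box[0]:box[2]]
    if s!=1: im=cv2.resize(im,None,fx=s,fy=s,interpolation=cv2.INTER_CUBIC)
    cv2.imwrite('pics/'+name+'.png',im)
def cloud(d):
    z=d['range_z'];v,u=np.mgrid[:z.shape[0],:z.shape[1]]
    p=np.stack([(u-d['cx'])/d['f']*z,(v-d['cy'])/d['f']*z,z],-1)
    w=p@d['wfc'][:3,:3].T+d['wfc'][:3,3]; w[z==0]=np.nan
    return w
def proj(d,p):
    c=np.linalg.inv(d['wfc'])@np.append(p,1); return c[0]/c[2]*d['f']+d['cx'],c[1]/c[2]*d['f']+d['cy']
def ray(d,u,v,z):
    r=d['wfc'][:3,:3]@np.array([(u-d['cx'])/d['f'],(v-d['cy'])/d['f'],1]);o=d['wfc'][:3,3]
    return o+r*(z-o[2])/r[2]
def dump(d,n): pickle.dump(d,open(n+'.pkl','wb'))
def load(n): return pickle.load(open(n+'.pkl','rb'))
E
python3 - <<'E'
from h import *
o=ctrl.get_obs(); print(o)
for n in ['scene','side','wrist']:
    d=grab(n); dump(d,n); save(d,n+'0',s=1.5); print(n,d['f'],d['wfc'].round(2).tolist())
E
```

```text
{'t': 0.0, 'qpos': array([ 1.21801108e+00,  4.23805149e-01,  1.63067366e+00,  1.92276434e-05,
        1.08858551e+00, -1.90577518e-02]), 'qvel': array([ 0.00018384,  0.0009243 , -0.00126608, -0.00016548,  0.00223572,
        0.00171459]), 'joint_torque': array([ 1.88624887e-03, -5.44644570e+01, -2.73655701e+01,  6.44232729e-02,
        2.28696002e-02, -1.10662854e-04]), 'ee_pos': array([204.54700275, 590.0071282 , 221.93039471]), 'orientation': array([-1.34963935, -0.95903282,  0.96106051]), 'ft_force': array([-0.13191984, -0.28887466, -0.49268772]), 'moment': array([-0.00348147,  0.0241619 , -0.0313225 ]), 'width': 87.9187983802979}
scene 491.6984345346121 [[0.83, 0.45, -0.31, 928.09], [0.55, -0.67, 0.49, -600.96], [0.01, -0.58, -0.81, 955.78], [0.0, 0.0, 0.0, 1.0]]
side 383.2612679108129 [[-0.99, -0.1, 0.12, 422.16], [-0.15, 0.51, -0.85, 759.56], [0.02, -0.85, -0.52, 551.84], [0.0, 0.0, 0.0, 1.0]]
wrist 331.55449151670194 [[0.33, 0.91, 0.24, 139.85], [0.94, -0.32, -0.09, 611.53], [-0.0, 0.25, -0.97, 383.24], [0.0, 0.0, 0.0, 1.0]]
```

View pics/scene0.png

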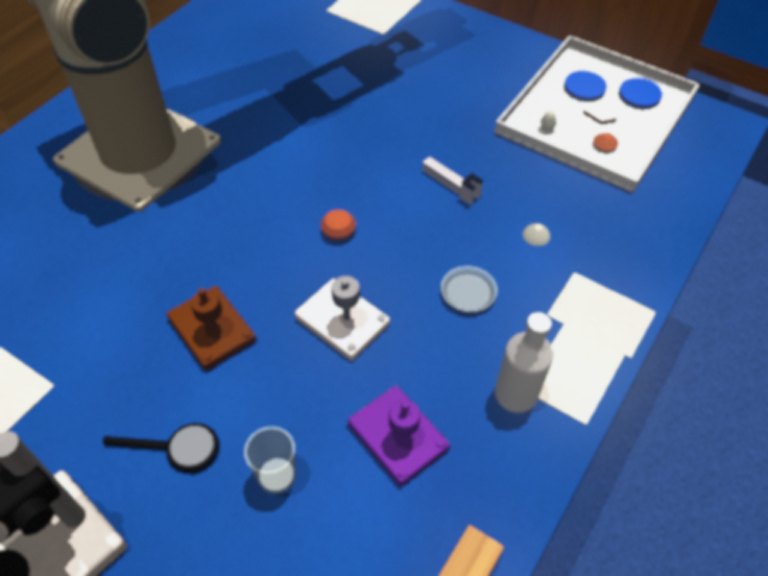

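View pics/side0.png

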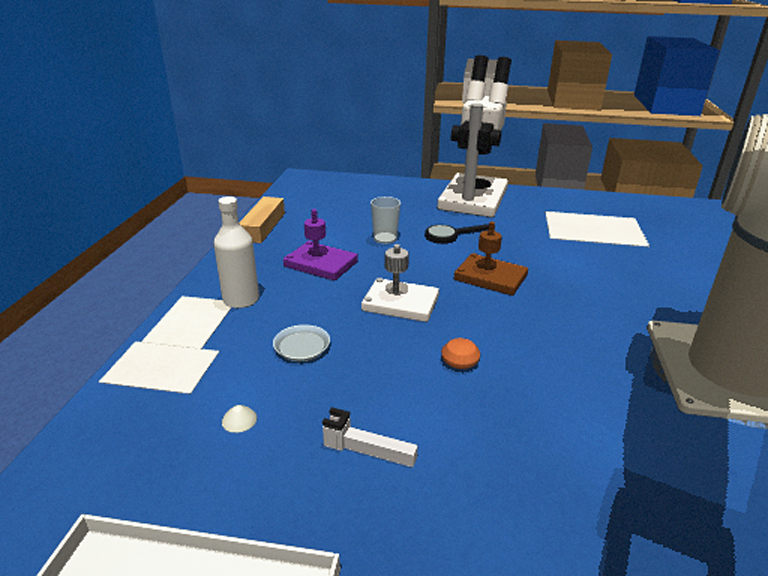

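View pics/wrist0.png

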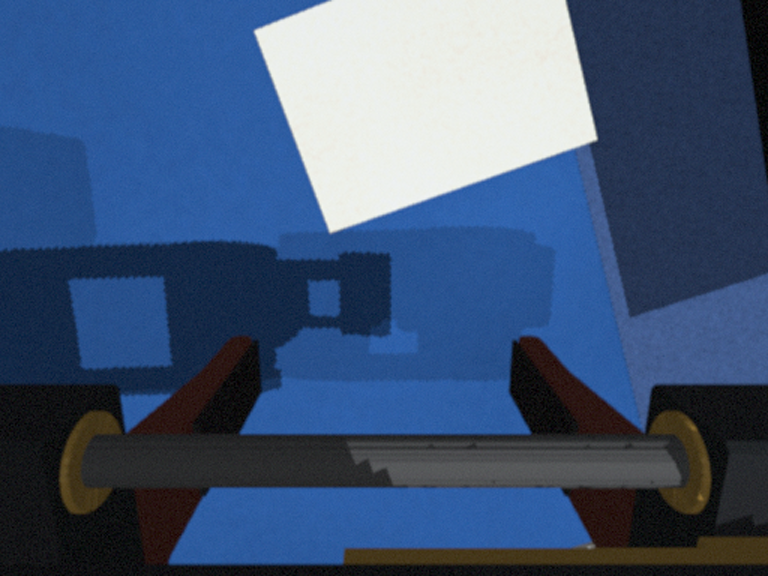

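The white stand is at scene (342,315) and side (400,298). Look-alikes are the brown stand at scene (210,325) and the purple one at (398,435). The gauge, with a black pad on its forked head, is at scene (453,180) and side (370,440); nothing else resembles it. I choose the white stand and this gauge, then check them in crops.

```bash
python3 - <<'E'
from h import *
s=load('scene'); d=load('side')
a=cv2.resize(s['img'][175:245,190:265],None,fx=5,fy=5,interpolation=2); b=cv2.resize(s['img'][95:145,270:335],None,fx=6,fy=6,interpolation=2)
c=cv2.resize(d['img'][155:220,235:300],None,fx=5,fy=5,interpolation=2); e=cv2.resize(d['img'][265:320,205:285],None,fx=5,fy=5,interpolation=2)
C=np.zeros((600,800,3),np.uint8)
def put(i,y,x):
    i=i[:300,:400]; C[y:y+i.shape[0],x:x+i.shape[1]]=i
put(a,0,0);put(b,0,400);put(c,300,0);put(e,300,400)
cv2.imwrite('pics/crop0.png',C[:,:,::-1])
for n,dd,fb,gb in [('scene',s,(195,185,262,240),(278,100,325,138)),('side',d,(235,160,298,215),(212,268,282,315))]:
    w=cloud(dd)
    for nm,bx in [('foot',fb),('gauge',gb)]:
        p=w[bx[1]:bx[3],bx[0]:bx[2]].reshape(-1,3); rgb=dd['img'][bx[1]:bx[3],bx[0]:bx[2]].reshape(-1,3).astype(int)
        p=p[np.isfinite(p).all(1)]
        print(n,nm,np.histogram(p[:,2],bins=np.arange(-10,130,5)))
        for lo,hi in ([(14,26),(60,90),(108,125)] if nm=='foot' else [(16,27),(32,48)]):
            q=p[(p[:,2]>lo)&(p[:,2]<hi)]
            if len(q)<5: continue
            r=cv2.minAreaRect(q[:,:2].astype(np.float32)); print(nm,lo,hi,len(q),q[:,2].mean().round(1),np.round(r[0],1),np.round(r[1],1),r[2], q[:,:2].mean(0).round(1))
E
```

```text
scene foot (array([   0,  488, 1227,   82,   67,  492,  913,   37,    5,    7,    5,
          5,    2,    0,    0,    0,    6,   22,   28,   26,   19,   41,
        168,    9,   13,    9,    0]), array([-10,  -5,   0,   5,  10,  15,  20,  25,  30,  35,  40,  45,  50,
        55,  60,  65,  70,  75,  80,  85,  90,  95, 100, 105, 110, 115,
       120, 125]))
foot 14 26 1439 20.6 [530.6 -99.7] [ 91.2 121.6] 83.38134765625 [ 537.  -107.6]
foot 60 90 82 82.2 [ 549.2 -109. ] [40.1 18. ] 43.051170349121094 [ 549.6 -112.2]
foot 108 125 25 113.8 [ 541.2 -100.7] [9.2 9.7] 64.0616455078125 [ 541.3 -101.3]
scene gauge (array([  0, 296, 949,  98,  52,  61, 152,  49,  30,  26,  58,   9,   0,
         0,   0,   0,   0,   0,   0,   0,   0,   0,   0,   0,   0,   0,
         0]), array([-10,  -5,   0,   5,  10,  15,  20,  25,  30,  35,  40,  45,  50,
        55,  60,  65,  70,  75,  80,  85,  90,  95, 100, 105, 110, 115,
       120, 125]))
gauge 16 27 247 22.0 [518.7 247.5] [ 29.4 120.9] 81.88186645507812 [515.7 248.3]
gauge 32 48 111 40.3 [565.1 241.8] [33.1 30.6] 77.64690399169922 [564.  240.2]
sid
[... 415 characters left out ...]
05981445 [530.2 -92.1]
foot 60 90 95 80.0 [540.8 -87.6] [18.7 39. ] 89.57396697998047 [539.7 -86.3]
foot 108 125 18 113.3 [539.  -98.2] [10.9  8. ] 34.855865478515625 [539.8 -98. ]
side gauge (array([   0,  193, 2029,  123,  115,  116,  422,   48,   67,   37,  120,
          6,    0,    0,    0,    0,    0,    0,    0,    0,    0,    0,
          0,    0,    0,    0,    0]), array([-10,  -5,   0,   5,  10,  15,  20,  25,  30,  35,  40,  45,  50,
        55,  60,  65,  70,  75,  80,  85,  90,  95, 100, 105, 110, 115,
       120, 125]))
gauge 16 27 544 22.2 [518.6 249.5] [ 28.9 118. ] 81.33614349365234 [512.  254.9]
gauge 32 48 208 40.0 [564.  242.6] [29.3 26.4] 79.41399383544922 [562.9 244.9]
```

View pics/crop0.png

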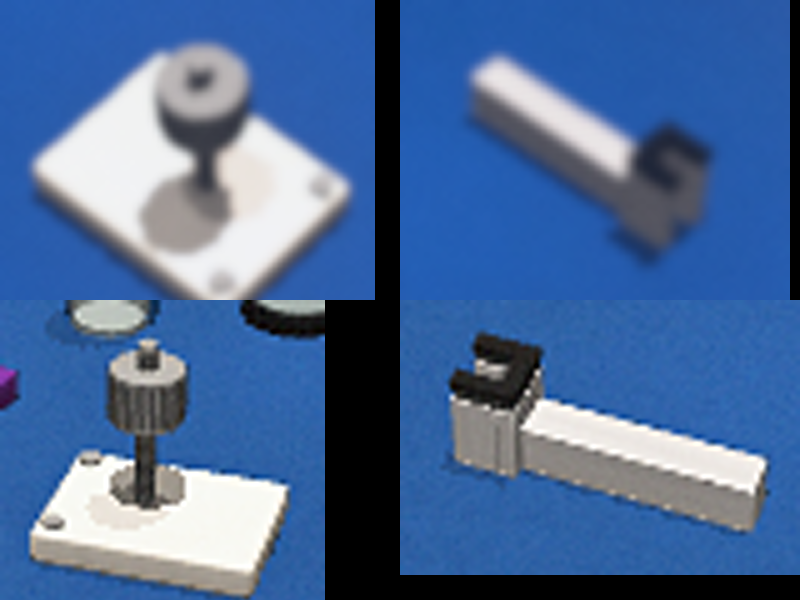

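The crops confirm both choices. The white stand has its two bolts at the +x end and a grey knurled collar on its rod. The gauge's fork mouth points along about +x.

```bash
cat >> h.py <<'E'
def target(yaw_jaw):
    # tool y down, tool x = jaw dir at yaw in world
    x=np.array([np.cos(yaw_jaw),np.sin(yaw_jaw),0]);y=np.array([0,0,-1.]);return np.stack([x,y,np.cross(x,y)],1)
def delta(pos,yaw):
    o=ctrl.get_obs();M=R.from_rotvec(o['orientation']).as_matrix()
    t=R.from_matrix(target(yaw)@M.T).as_rotvec()
    return np.round((np.array(pos)-o['ee_pos'])/80,3),np.round(t/np.pi,4)
def st():
    o=ctrl.get_obs();M=R.from_rotvec(o['orientation']).as_matrix()
    print('t',round(o['t'],2),'p',np.round(o['ee_pos'],1),'jawyaw',round(np.degrees(np.arctan2(M[1,0],M[0,0])),2),'toolY',M[:,1].round(3),'w',round(o['width'],1),'F',np.round(o['ft_force'],1),'M',np.round(o['moment'],2),'q',np.round(o['qpos'],2))
E
python3 - <<'E'
from h import *
st()
for y in (-98,82): print(delta([485.3,253.3,140],np.radians(y)))
s=load('scene');w=cloud(s)
for n,bx in {'urchin':(210,135,240,162),'dish':(290,175,335,212),'bottle':(330,205,370,275),'beaker':(160,280,200,330),'purple':(232,258,300,322),'brown':(110,190,172,246)}.items():
    p=w[bx[1]:bx[3],bx[0]:bx[2]].reshape(-1,3);p=p[np.isfinite(p).all(1)];q=p[p[:,2]>8]
    print(n,np.percentile(q,[2,50,98],axis=0).round(0).tolist())
for n in ('scene','side'):
    s=load(n);w=cloud(s);p=w.reshape(-1,3);c=s['img'].reshape(-1,3)
    m=np.isfinite(p).all(1)&(np.hypot(p[:,0]-540.3,p[:,1]+100)<23)&(p[:,2]>97)&(p[:,2]<108);q=p[m]
    print('collar top',len(q),np.median(q[:,2]),cv2.minEnclosingCircle(q[:,:2].astype(np.float32)))
E
```

```text
t 0.15 p [204.6 590.1 222.1] jawyaw 70.88 toolY [-0.    -0.001 -1.   ] w 87.9 F [-1.4 -0.1  0.1] M [-0.03 -0.01 -0.03] q [ 1.22  0.42  1.63 -0.    1.09 -0.02]
(array([ 3.509, -4.21 , -1.026]), array([-1.000e-04, -5.000e-04, -9.382e-01]))
(array([ 3.509, -4.21 , -1.026]), array([ 0.0004, -0.0001,  0.0618]))
urchin [[396.0, 21.0, 14.0], [425.0, 41.0, 29.0], [445.0, 69.0, 38.0]]
dish [[623.0, 16.0, 8.0], [661.0, 72.0, 13.0], [708.0, 100.0, 18.0]]
bottle [[787.0, -93.0, 14.0], [818.0, -80.0, 119.0], [845.0, -51.0, 192.0]]
beaker [[573.0, -383.0, 10.0], [596.0, -350.0, 57.0], [631.0, -324.0, 87.0]]
purple [[649.0, -267.0, 12.0], [720.0, -225.0, 21.0], [769.0, -167.0, 95.0]]
brown [[315.0, -277.0, 11.0], [390.0, -233.0, 21.0], [437.0, -174.0, 100.0]]
collar top 213 102.17118948842722 ((541.4745483398438, -101.01207733154297), 20.657119750976562)
collar top 107 102.60814064837245 ((539.9263916015625, -97.67842864990234), 21.025907516479492)
```

Request:
{"name": "jog_arm", "arguments": {"steps": [{"dp": [0.7,-0.84,0],"turn": [0.0004,0,0.0618],"claw": 1},{"dp": [0.7,-0.84,0],"turn": [0.0004,0,0.0618],"claw": 1},{"dp": [0.7,-0.84,0],"turn": [0.0004,0,0.0618],"claw": 1}]}}

```text
t: 0.4
ee_pos: [262.8, 518.6, 221.3]
orientation: [-1.274, -1.106, 1.11]
ft_force: [-0.6, 0.1, 0.9]
width: 87.6
```

Request:
{"name": "jog_arm", "arguments": {"steps": [{"dp": [0.7,-0.84,0],"turn": [0,0,0],"claw": 1},{"dp": [0.7,-0.84,0],"turn": [0,0,0],"claw": 1},{"dp": [0.7,-0.84,0],"turn": [0,0,0],"claw": 1}]}}

```text
t: 0.65
ee_pos: [320.7, 447.8, 221.0]
orientation: [-1.276, -1.103, 1.109]
ft_force: [-0.6, -0.3, -0.1]
width: 87.6
```

Request:
{"name": "jog_arm", "arguments": {"steps": [{"dp": [0.7,-0.84,0],"turn": [0,0,0],"claw": 1},{"dp": [0.7,-0.84,0],"turn": [0,0,0],"claw": 1},{"dp": [0.7,-0.84,0],"turn": [0,0,0],"claw": 1}]}}

```text
t: 0.9
ee_pos: [378.9, 377.4, 220.9]
orientation: [-1.279, -1.1, 1.108]
ft_force: [-0.3, 0.7, 0.4]
width: 88.1
```

Request:
{"name": "jog_arm", "arguments": {"steps": [{"dp": [0.7,-0.84,0],"turn": [0,0,0],"claw": 1},{"dp": [0.7,-0.84,0],"turn": [0,0,0],"claw": 1},{"dp": [0.7,-0.84,0],"turn": [0,0,0],"claw": 1},{"dp": [0.7,-0.84,0],"turn": [0,0,0],"claw": 1}]}}

```text
t: 1.23
ee_pos: [436.1, 309.1, 220.8]
orientation: [-1.281, -1.097, 1.105]
ft_force: [-0.6, 0.3, -0.9]
width: 88.2
```

```bash
python3 - <<'E'
from h import *
st()
print(delta([485.3,253.3,140],np.radians(82)))
d=grab('wrist');dump(d,'w1');save(d,'w1',s=1.5)
E
```

```text
t 1.23 p [436.1 309.1 220.8] jawyaw 81.56 toolY [-0.    -0.007 -1.   ] w 88.2 F [-0.6  0.3 -0.9] M [ 0.   -0.06  0.02] q [ 0.6   0.3   1.83 -0.01  1.02 -0.82]
(array([ 0.615, -0.697, -1.01 ]), array([ 0.0022, -0.    ,  0.0024]))
```

View pics/w1.png

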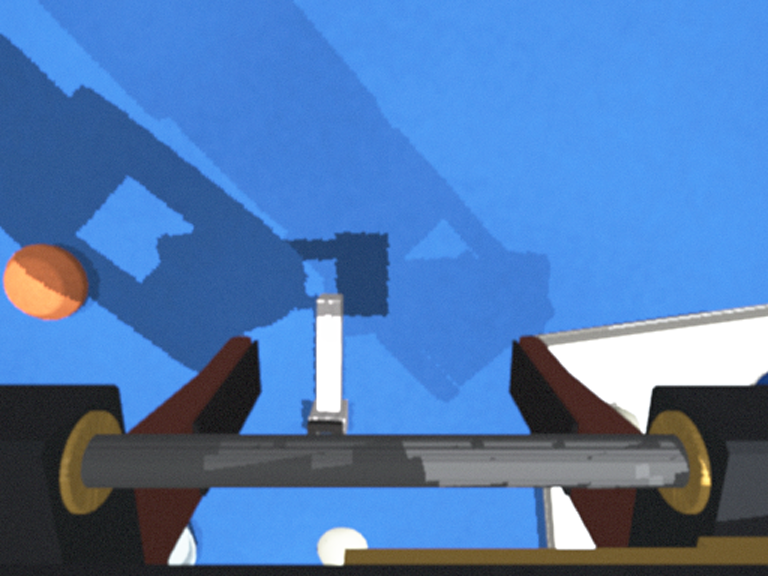

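The wrist view shows the white handle at (329, 297–412), the head at (328,420), the urchin at (45,282) and the limpet at (342,545).

```bash
python3 - <<'E'
from h import *
d=load('w1');w=cloud(d)
p=w[190:290,195:245].reshape(-1,3);p=p[np.isfinite(p).all(1)]
q=p[(p[:,2]>18)&(p[:,2]<26)];print(len(q),np.median(q[:,2]),cv2.minAreaRect(q[:,:2].astype(np.float32)))
v,s,_=cv2.fitLine(q[:,:2].astype(np.float32),cv2.DIST_L2,0,.01,.01)[:2],0,0
l=cv2.fitLine(q[:,:2].astype(np.float32),cv2.DIST_HUBER,0,.01,.01).ravel();print(l,np.degrees(np.arctan(l[1]/l[0])))
x0=q[:,0].min();print(x0,q[:,0].max())
for z,n in((np.nan,0),):pass
h=p[(p[:,2]>32)];print(len(h),h.mean(0),h.min(0),h.max(0))
E
```

```text
1211 21.116585232199384 ((515.5691528320312, 249.8029022216797), (27.758209228515625, 110.53443908691406), 79.68498229980469)
[ 9.8756272e-01 -1.5722561e-01  5.0648367e+02  2.5135934e+02] -9.045897
460.2250440655614 572.4282693322408
301 [530.37513509 252.70698453  84.64528504] [406.17774215 228.3792559   32.05009404] [565.09844727 309.50479817 314.12598501]
```

Request:
{"name": "jog_arm", "arguments": {"steps": [{"dp": [0.61,-0.685,-0.6],"turn": [0.0022,0,0],"claw": 1},{"dp": [0.61,-0.685,-0.9],"turn": [0.0022,0,0],"claw": 1},{"dp": [0.61,-0.685,-1],"turn": [0.0022,0,0],"claw": 1},{"dp": [0.61,-0.685,-1],"turn": [0.0022,0,0],"claw": 1},{"dp": [0.61,-0.685,-1],"turn": [0.0022,0,0],"claw": 1}]}}

```text
t: 1.7
ee_pos: [482.5, 256.1, 139.7]
orientation: [-1.273, -1.098, 1.103]
ft_force: [0.1, 0.5, 1.5]
width: 87.8
```

```bash
python3 - <<'E'
from h import *
st()
print(delta([485,254.3,4],np.radians(81.2)))
d=grab('wrist');dump(d,'w2');save(d,'w2',s=1.5)
w=cloud(d);p=w[:300].reshape(-1,3);p=p[np.isfinite(p).all(1)]
q=p[(p[:,2]>18)&(p[:,2]<25)&(abs(p[:,1]-250)<30)&(p[:,0]>440)&(p[:,0]<600)]
l=cv2.fitLine(q[:,:2].astype(np.float32),cv2.DIST_HUBER,0,.01,.01).ravel();print(len(q),l,np.degrees(np.arctan(l[1]/l[0])),q.min(0),q.max(0),l[3]+l[1]/l[0]*(485-l[2]))
E
```

```text
t 1.7 p [482.5 256.1 139.7] jawyaw 81.62 toolY [-0.004 -0.001 -1.   ] w 87.8 F [0.1 0.5 1.5] M [ 0.02 -0.04 -0.03] q [ 0.47  0.42  1.86  0.    0.86 -0.96]
(array([ 0.031, -0.023, -1.697]), array([ 0.0002, -0.0012, -0.0023]))
2072 [ 9.8398238e-01 -1.7826556e-01  5.0591754e+02  2.5126793e+02] -10.26875 [460.18138812 229.23158828  18.18758787] [555.324115   267.44997126  24.98045679] 255.05751
```

View pics/w2.png

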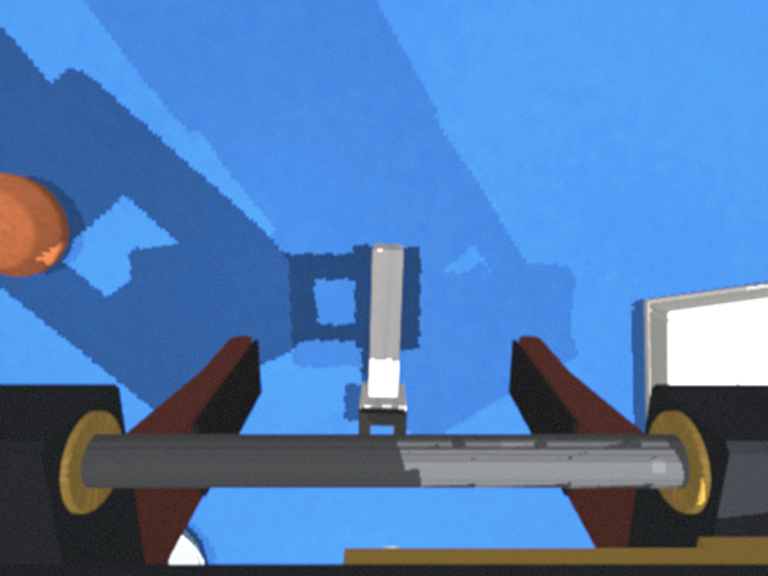

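The handle runs straight between the fingers, from (387,245) to (384,395). Going down.

Request:
{"name": "jog_arm", "arguments": {"steps": [{"dp": [0.03,-0.02,-0.5],"turn": [0,-0.0012,-0.0034],"claw": 1},{"dp": [0.03,-0.02,-1],"turn": [0,-0.0012,-0.0034],"claw": 1},{"dp": [0.03,-0.02,-1],"turn": [0,-0.0012,-0.0034],"claw": 1}]}}

```text
t: 2.0
ee_pos: [481.6, 255.2, 56.6]
orientation: [-1.277, -1.09, 1.099]
ft_force: [-1.8, -1.3, -0.9]
width: 87.7
```

Request:
{"name": "jog_arm", "arguments": {"steps": [{"dp": [0,0,-0.3],"turn": [0,0,0],"claw": 1},{"dp": [0,0,-0.55],"turn": [0,0,0],"claw": 1},{"dp": [0,0,-0.55],"turn": [0,0,0],"claw": 1}]}}

```text
t: 2.25
ee_pos: [480.3, 256.1, 12.3]
orientation: [-1.276, -1.088, 1.102]
ft_force: [-0.3, -0.7, 0.3]
width: 88.1
```

```bash
python3 - <<'E'
from h import *
st()
print(delta([485,254.3,4],np.radians(81)))
E
```

```text
t 2.25 p [480.3 256.1  12.3] jawyaw 81.24 toolY [-0.008 -0.004 -1.   ] w 88.1 F [-0.3 -0.7  0.3] M [0.   0.   0.01] q [ 0.47  0.64  1.9  -0.    0.61 -0.95]
(array([ 0.059, -0.022, -0.104]), array([ 0.0013, -0.0024, -0.0013]))
```

Request:
{"name": "jog_arm", "arguments": {"steps": [{"dp": [0.06,-0.02,-0.1],"turn": [0.0013,-0.0024,-0.001],"claw": 1},{"dp": [0.06,-0.02,-0.1],"turn": [0.0013,-0.0024,-0.001],"claw": 1},{"dp": [0.06,-0.02,-0.1],"turn": [0.0013,-0.0024,-0.001],"claw": 1},{"dp": [0.06,-0.02,-0.1],"turn": [0.0013,-0.0024,-0.001],"claw": 0},{"dp": [0.06,-0.02,-0.1],"turn": [0.0013,-0.0024,-0.001],"claw": 0},{"dp": [0.06,-0.02,-0.1],"turn": [0.0013,-0.0024,-0.001],"claw": 0},{"dp": [0.06,-0.02,-0.1],"turn": [0.0013,-0.0024,-0.001],"claw": 0},{"dp": [0.06,-0.02,-0.1],"turn": [0.0013,-0.0024,-0.001],"claw": 0},{"dp": [0.06,-0.02,-0.1],"turn": [0.0013,-0.0024,-0.001],"claw": 0},{"dp": [0.06,-0.02,-0.1],"turn": [0.0013,-0.0024,-0.001],"claw": 0},{"dp": [0.06,-0.02,-0.1],"turn": [0.0013,-0.0024,-0.001],"claw": 0}]}}

```text
t: 3.17
ee_pos: [485.0, 254.4, 4.3]
orientation: [-1.279, -1.093, 1.093]
ft_force: [-1.1, 0.1, -0.2]
width: 37.8
```

```bash
python3 - <<'E'
from h import *
st()
E
```

```text
t 3.17 p [485.  254.4   4.3] jawyaw 81.05 toolY [-0.  0. -1.] w 37.8 F [-1.1  0.1 -0.2] M [-0.   -0.01 -0.  ] q [ 0.46  0.65  1.9   0.    0.59 -0.95]
```

Request:
{"name": "jog_arm", "arguments": {"steps": [{"dp": [0,0,0],"turn": [0,0,0],"claw": 0},{"dp": [0,0,0],"turn": [0,0,0],"claw": 0},{"dp": [0,0,0],"turn": [0,0,0],"claw": 0},{"dp": [0,0,0],"turn": [0,0,0],"claw": 0},{"dp": [0,0,0],"turn": [0,0,0],"claw": 0},{"dp": [0,0,0],"turn": [0,0,0],"claw": 0},{"dp": [0,0,0],"turn": [0,0,0],"claw": 0}]}}

```text
t: 3.75
ee_pos: [485.0, 254.4, 4.2]
orientation: [-1.279, -1.093, 1.094]
ft_force: [0.2, -0.2, -0.6]
width: 17.6
```

```bash
python3 - <<'E'
from h import *
st()
d=grab('side');dump(d,'s1');save(d,'s1',(180,230,310,330),5)
E
```

```text
t 3.75 p [485.  254.4   4.2] jawyaw 81.05 toolY [-0. -0. -1.] w 17.6 F [ 0.2 -0.2 -0.6] M [ 0.05 -0.   -0.11] q [ 0.46  0.65  1.9   0.    0.59 -0.95]
```

View pics/s1.png

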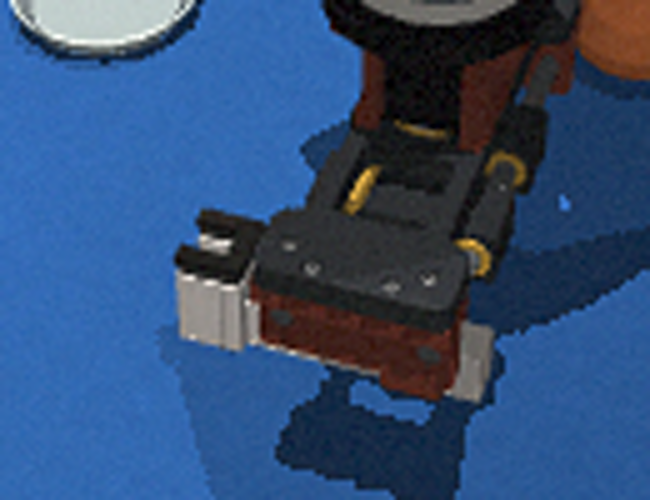

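The jaws hold the handle (width 17.6). Lifting.

Request:
{"name": "jog_arm", "arguments": {"steps": [{"dp": [0,0,0.2],"turn": [0,0,0],"claw": 0},{"dp": [0,0,0.6],"turn": [0,0,0],"claw": 0},{"dp": [0,0,0.9],"turn": [0,0,0],"claw": 0},{"dp": [0,0,0.9],"turn": [0,0,0],"claw": 0}]}}

```text
t: 4.13
ee_pos: [487.4, 255.6, 80.1]
orientation: [-1.28, -1.099, 1.089]
ft_force: [1.6, 0.9, -1.4]
width: 17.8
```

Request:
{"name": "jog_arm", "arguments": {"steps": [{"dp": [-0.13,-0.4,0.1],"turn": [0,0,0],"claw": 0},{"dp": [-0.26,-0.8,0.1],"turn": [0,0,0.005],"claw": 0},{"dp": [-0.34,-1,0.1],"turn": [0,0,0.01],"claw": 0}]}}

```text
t: 4.38
ee_pos: [458.2, 173.3, 87.5]
orientation: [-1.266, -1.121, 1.114]
ft_force: [-1.5, -0.1, -2.2]
width: 17.8
```

Request:
{"name": "jog_arm", "arguments": {"steps": [{"dp": [-0.13,-0.4,0],"turn": [0,0,0],"claw": 0},{"dp": [-0.26,-0.8,0],"turn": [0,0,0],"claw": 0},{"dp": [-0.34,-1,0],"turn": [0,0,0],"claw": 0}]}}

```text
t: 4.63
ee_pos: [428.3, 90.9, 86.6]
orientation: [-1.265, -1.118, 1.116]
ft_force: [-0.2, 1.2, -1.8]
width: 17.8
```

Request:
{"name": "jog_arm", "arguments": {"steps": [{"dp": [-0.13,-0.4,0],"turn": [0,0,0],"claw": 0},{"dp": [-0.26,-0.8,0],"turn": [0,0,0],"claw": 0},{"dp": [-0.3,-0.9,0],"turn": [0,0,0],"claw": 0},{"dp": [-0.3,-0.9,0],"turn": [0,0,0],"claw": 0}]}}

```text
t: 4.97
ee_pos: [402.6, 17.2, 85.9]
orientation: [-1.265, -1.113, 1.115]
ft_force: [-0.5, 0.3, -2.0]
width: 18.1
```

```bash
python3 - <<'E'
from h import *
st()
print(delta([401.5,-81,84],np.radians(83)))
E
```

```text
t 4.97 p [402.6  17.2  85.9] jawyaw 82.68 toolY [-0.002  0.001 -1.   ] w 18.1 F [-0.5  0.3 -2. ] M [-0.    0.07 -0.01] q [ 0.01  0.35  2.19  0.    0.6  -1.43]
(array([-0.013, -1.228, -0.024]), array([-0.0003, -0.0006,  0.0018]))
```

Request:
{"name": "jog_arm", "arguments": {"steps": [{"dp": [-0.01,-0.4,0],"turn": [0,0,0],"claw": 0},{"dp": [-0.01,-0.8,0],"turn": [0,0,0],"claw": 0},{"dp": [-0.01,-1,0],"turn": [0,0,0.001],"claw": 0}]}}

```text
t: 5.22
ee_pos: [402.4, -63.9, 85.6]
orientation: [-1.264, -1.117, 1.118]
ft_force: [0.8, 0.7, -2.4]
width: 17.6
```

Request:
{"name": "jog_arm", "arguments": {"steps": [{"dp": [0,-0.2,0],"turn": [0,0,0],"claw": 0},{"dp": [0,-0.2,0],"turn": [0,0,0],"claw": 0},{"dp": [0,-0.2,0],"turn": [0,0,0],"claw": 0}]}}

```text
t: 5.47
ee_pos: [402.9, -79.7, 85.4]
orientation: [-1.264, -1.116, 1.117]
ft_force: [-0.4, -0.2, -1.3]
width: 18.0
```

```bash
python3 - <<'E'
from h import *
st()
for n in ('side','scene'):
    d=grab(n);dump(d,n+'2')
    w=cloud(d);p=w.reshape(-1,3)
    # head pad: near expected z ~ 122
    m=np.isfinite(p).all(1)&(abs(p[:,2]-122)<7)&(p[:,0]>455)&(p[:,0]<510)&(abs(p[:,1]+92)<30)
    q=p[m];print(n,len(q),np.median(q[:,2]),cv2.minAreaRect(q[:,:2].astype(np.float32)))
st()
save(load('side2'),'side2',(200,120,330,220),5); save(load('scene2'),'scene2',(150,130,280,240),5)
E
```

```text
t 5.47 p [402.9 -79.7  85.4] jawyaw 82.82 toolY [-0.001  0.001 -1.   ] w 18.0 F [-0.4 -0.2 -1.3] M [0.04 0.08 0.03] q [-0.22  0.36  2.18  0.    0.6  -1.67]
side 88 122.90528062608837 ((482.46337890625, -89.59867095947266), (29.15660285949707, 24.9307861328125), 82.7006607055664)
scene 124 123.19787234544009 ((483.5186767578125, -88.72502136230469), (30.613496780395508, 27.492204666137695), 84.44149017333984)
t 5.57 p [402.5 -79.   85.4] jawyaw 82.92 toolY [-0.002  0.001 -1.   ] w 17.7 F [-0.1 -0.1 -1.1] M [0.03 0.07 0.02] q [-0.22  0.36  2.18  0.    0.6  -1.67]
```

View pics/side2.png

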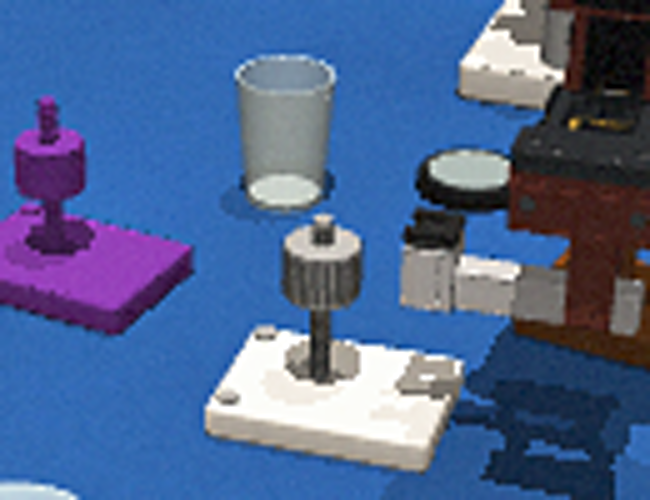

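View pics/scene2.png

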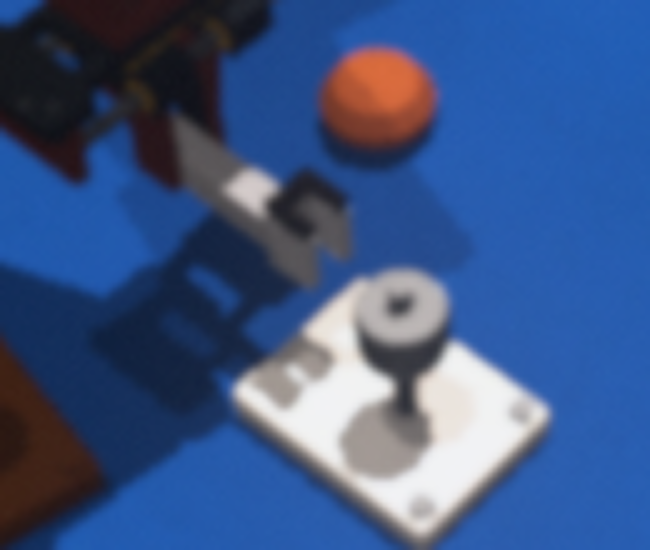

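Both views show the gauge held level ahead of the stand: the slot is at scene crop (310,205), just short of the foot, and the collar is raised. Next I'll lower it to just above the foot and recheck alignment.

Request:
{"name": "jog_arm", "arguments": {"steps": [{"dp": [0,-0.04,-0.3],"turn": [0,0,0],"claw": 0},{"dp": [0,-0.04,-0.6],"turn": [0,0,0],"claw": 0},{"dp": [0,-0.04,-0.7],"turn": [0,0,0],"claw": 0},{"dp": [0,-0.04,-0.7],"turn": [0,0,0],"claw": 0}]}}

```text
t: 5.9
ee_pos: [401.1, -80.9, 27.9]
orientation: [-1.259, -1.115, 1.12]
ft_force: [0.6, 0.6, -2.1]
width: 18.2
```

```bash
python3 - <<'E'
from h import *
st()
for n in ('side','scene'):
    d=grab(n);dump(d,n+'3')
    w=cloud(d);p=w.reshape(-1,3);g=d['img'].reshape(-1,3).max(1);ok=np.isfinite(p).all(1)
    T=ctrl.get_obs()['ee_pos']
    def rep(nm,m):
        q=p[ok&m];
        if len(q)>4: print(n,nm,len(q),np.median(q[:,2]).round(1),[np.round(x,1) for x in cv2.minAreaRect(q[:,:2].astype(np.float32))],cv2.minEnclosingCircle(q[:,:2].astype(np.float32)))
    sl=T[:2]+np.array([79.4,-9.9])
    near=np.hypot(p[:,0]-sl[0],p[:,1]-sl[1])<24
    rep('pad',near&(p[:,2]>T[2]+33)&(p[:,2]<T[2]+43))
    nr=np.hypot(p[:,0]-540.5,p[:,1]+100)<26
    for lo in (98,100,101): rep('ctop%d'%lo,nr&(p[:,2]>lo)&(p[:,2]<107))
    rep('rodtop',nr&(p[:,2]>112))
    rep('rod',(np.hypot(p[:,0]-540.5,p[:,1]+100)<10)&(p[:,2]>28)&(p[:,2]<65))
    save(d,n+'3',(200,120,330,220) if n=='side' else (170,150,280,245),5)
E
```

```text
t 5.9 p [401.1 -80.9  27.9] jawyaw 83.0 toolY [-0.006  0.002 -1.   ] w 18.2 F [ 0.6  0.6 -2.1] M [ 0.05  0.08 -0.04] q [-0.23  0.5   2.19  0.    0.46 -1.68]
side pad 66 65.5 [array([481.3, -91.5]), array([32.8, 26. ]), np.float64(83.4)] ((481.4479064941406, -92.29173278808594), 19.476116180419922)
side ctop98 106 102.5 [array([540.2, -99.5]), array([41.1, 38.9]), np.float64(79.5)] ((540.09228515625, -98.4695816040039), 21.56589698791504)
side ctop100 88 102.7 [array([540.1, -98.6]), array([36.4, 39. ]), np.float64(13.0)] ((540.3606567382812, -99.13389587402344), 20.972543716430664)
side ctop101 82 102.8 [array([540.1, -98.6]), array([36.4, 39. ]), np.float64(13.0)] ((540.3606567382812, -99.13389587402344), 20.972543716430664)
side rodtop 12 115.6 [array([539.6, -99.1]), array([7.6, 8. ]), np.float64(9.2)] ((539.4993896484375, -98.75310516357422), 4.560831546783447)
side rod 49 46.3 [array([540. , -95.9]), array([ 8.7, 10.5]), np.float64(6.3)] ((541.2152709960938, -96.30903625488281), 5.761950492858887)
scene pad 95 67.1 [array([482.2, -91.2]), array([29.5, 27.4]), np.float64(84.0)] ((482.8306884765625, -91.86656951904297), 19.222505569458008)
scene ctop98 199 102.1 [array([ 541.2, -100.7]), array([37.8, 39.7]), np.float64(82.8)] ((541.0567626953125, -100.30902099609375), 20.857975006103516)
scene ctop100 179 102.2 [array([ 541.1, -100.1]), array([36.8, 38.9]), np.float64(35.7)] ((541.22412109375, -100.86045837402344), 20.216060638427734)
scene ctop101 151 102.5 [array([ 541.5, -100.4]), array([36.3, 36.6]), np.float64(46.2)] ((541.2163696289062, -100.96049499511719), 20.192890167236328)
scene rodtop 18 115.1 [array([ 540.5, -100.4]), array([8.7, 9.3]), np.float64(36.5)] ((541.4546508789062, -100.22149658203125), 5.2707200050354)
scene rod 30 38.5 [array([ 542.5, -104.2]), array([9.6, 5.7]), np.float64(30.3)] ((541.5709228515625, -102.57877349853516), 4.844449043273926)
```

View pics/side3.png

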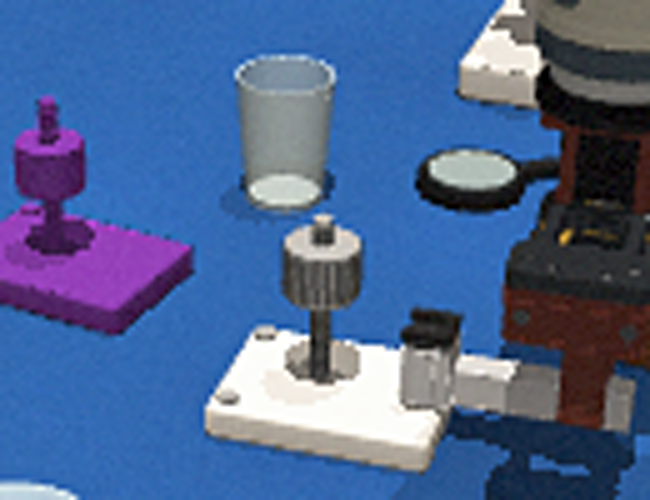

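View pics/scene3.png

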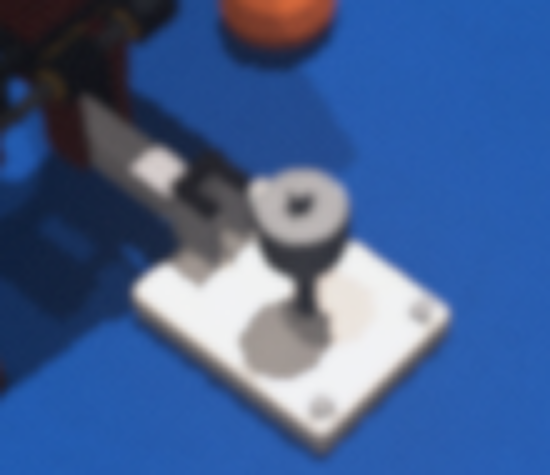

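```bash
python3 - <<'E'
from h import *
st()
u=np.array([.9925,-.1219]);n=np.array([.1219,.9925])
b=np.array([480.8,-91.1])
for a in (0,35,50): 
  p=np.array([401.1,-80.9])+a*u-1.3*n; print(a,delta([*p,26],np.radians(83)))
E
```

```text
t 6.0 p [402.5 -81.5  29.5] jawyaw 82.98 toolY [-0.003  0.001 -1.   ] w 17.6 F [-0.  -1.  -1.2] M [-0.01  0.03  0.07] q [-0.23  0.49  2.19  0.    0.46 -1.68]
0 (array([-0.019, -0.008, -0.044]), array([-0.0004, -0.0009,  0.0001]))
35 (array([ 0.415, -0.061, -0.044]), array([-0.0004, -0.0009,  0.0001]))
50 (array([ 0.601, -0.084, -0.044]), array([-0.0004, -0.0009,  0.0001]))
```

Request:
{"name": "jog_arm", "arguments": {"steps": [{"dp": [0.1,-0.03,-0.04],"turn": [0,-0.001,0],"claw": 0},{"dp": [0.25,-0.046,-0.04],"turn": [0,-0.001,0],"claw": 0},{"dp": [0.38,-0.062,-0.04],"turn": [0,-0.001,0],"claw": 0},{"dp": [0.5,-0.077,-0.04],"turn": [0,-0.001,0],"claw": 0},{"dp": [0.556,-0.084,-0.04],"turn": [0,-0.001,0],"claw": 0},{"dp": [0.556,-0.084,-0.04],"turn": [0,-0.001,0],"claw": 0},{"dp": [0.556,-0.084,-0.04],"turn": [0,-0.001,0],"claw": 0}]}}

```text
t: 6.58
ee_pos: [446.9, -88.3, 26.4]
orientation: [-1.264, -1.119, 1.118]
ft_force: [-0.4, 0.6, -1.9]
width: 17.6
```

```bash
python3 - <<'E'
from h import *
st()
for n in ('side','scene'):
    d=grab(n);dump(d,n+'4'); save(d,n+'4',(220,140,310,220) if n=='side' else (180,150,280,235),7)
E
```

```text
t 6.58 p [446.9 -88.3  26.4] jawyaw 82.98 toolY [ 0.     0.001 -1.   ] w 17.6 F [-0.4  0.6 -1.9] M [0.05 0.08 0.07] q [-0.22  0.53  2.1   0.    0.51 -1.67]
```

View pics/side4.png

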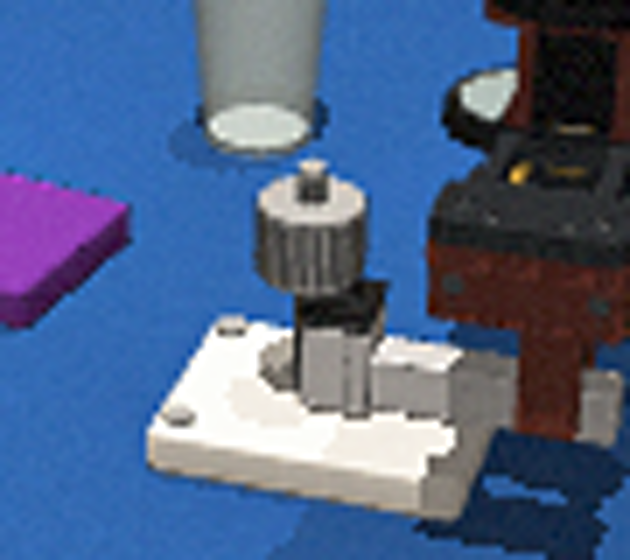

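View pics/scene4.png

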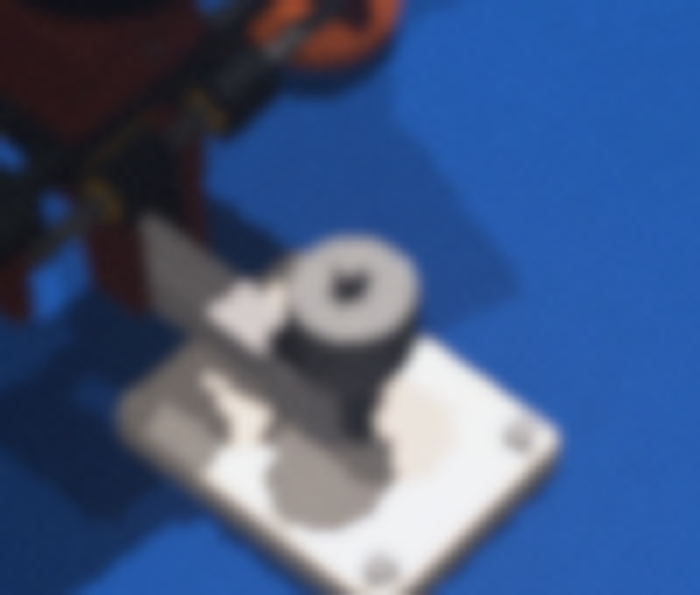

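The side crop shows the tines passing either side of the rod, with contact forces near zero. Advancing toward home.

Request:
{"name": "jog_arm", "arguments": {"steps": [{"dp": [0.07,-0.009,0],"turn": [0,0,0],"claw": 0},{"dp": [0.13,-0.016,0],"turn": [0,0,0],"claw": 0},{"dp": [0.15,-0.018,0],"turn": [0,0,0],"claw": 0},{"dp": [0.15,-0.018,0],"turn": [0,0,0],"claw": 0}]}}

```text
t: 7.02
ee_pos: [459.0, -89.7, 26.3]
orientation: [-1.264, -1.119, 1.118]
ft_force: [0.4, 0.3, -1.8]
width: 17.9
```

Request:
{"name": "jog_arm", "arguments": {"steps": [{"dp": [0.01,-0.001,0],"turn": [0,0,0],"claw": 0},{"dp": [0.02,-0.002,0],"turn": [0,0,0],"claw": 0},{"dp": [0.02,-0.002,0],"turn": [0,0,0],"claw": 0}]}}

```text
t: 7.27
ee_pos: [460.5, -89.8, 26.2]
orientation: [-1.263, -1.119, 1.118]
ft_force: [0.5, 0.1, -1.9]
width: 17.7
```

Request:
{"name": "jog_arm", "arguments": {"steps": [{"dp": [0.01,-0.001,0],"turn": [0,0,0],"claw": 0},{"dp": [0.02,-0.002,0],"turn": [0,0,0],"claw": 0},{"dp": [0.02,-0.002,0],"turn": [0,0,0],"claw": 0}]}}

```text
t: 7.52
ee_pos: [460.6, -89.7, 26.0]
orientation: [-1.261, -1.117, 1.119]
ft_force: [-5.2, -0.4, -0.3]
width: 17.7
```

Contact at x = 460.6 with a 5 N push, where the slot's end is predicted to meet the rod. Lowering onto the foot.

Request:
{"name": "jog_arm", "arguments": {"steps": [{"dp": [0,0,-0.012],"turn": [0,0,0],"claw": 0},{"dp": [0,0,-0.024],"turn": [0,0,0],"claw": 0},{"dp": [0,0,-0.024],"turn": [0,0,0],"claw": 0},{"dp": [0,0,-0.024],"turn": [0,0,0],"claw": 0}]}}

```text
t: 7.85
ee_pos: [460.5, -89.7, 24.1]
orientation: [-1.261, -1.117, 1.119]
ft_force: [-3.1, -0.5, 2.3]
width: 17.8
```

```bash
python3 -c "from h import *;st()"
```

```text
t 7.85 p [460.5 -89.7  24.1] jawyaw 82.98 toolY [-0.003  0.002 -1.   ] w 17.8 F [-3.1 -0.5  2.3] M [0.07 0.46 0.04] q [-0.22  0.55  2.07  0.    0.53 -1.67]
```

Request:
{"name": "jog_arm", "arguments": {"steps": [{"dp": [0,0,0],"turn": [0,0,0],"claw": 0.6},{"dp": [0,0,0],"turn": [0,0,0],"claw": 0.6},{"dp": [0,0,0],"turn": [0,0,0],"claw": 0.6},{"dp": [0,0,0],"turn": [0,0,0],"claw": 0.6},{"dp": [0,0,0],"turn": [0,0,0],"claw": 0.6},{"dp": [0,0,0],"turn": [0,0,0],"claw": 0.6}]}}

```text
t: 8.35
ee_pos: [460.7, -89.7, 24.2]
orientation: [-1.261, -1.117, 1.119]
ft_force: [0.2, -0.0, -0.1]
width: 52.0
```

```bash
python3 - <<'E'
from h import *
st()
for n in ('side',):
    d=grab(n);dump(d,n+'5'); save(d,n+'5',(220,140,310,220) if n=='side' else (180,150,280,235),7)
E
```

```text
t 8.35 p [460.7 -89.7  24.2] jawyaw 82.98 toolY [-0.003  0.002 -1.   ] w 52.0 F [ 0.2 -0.  -0.1] M [-0.02  0.01  0.01] q [-0.22  0.55  2.07  0.    0.53 -1.67]
```

View pics/side5.png

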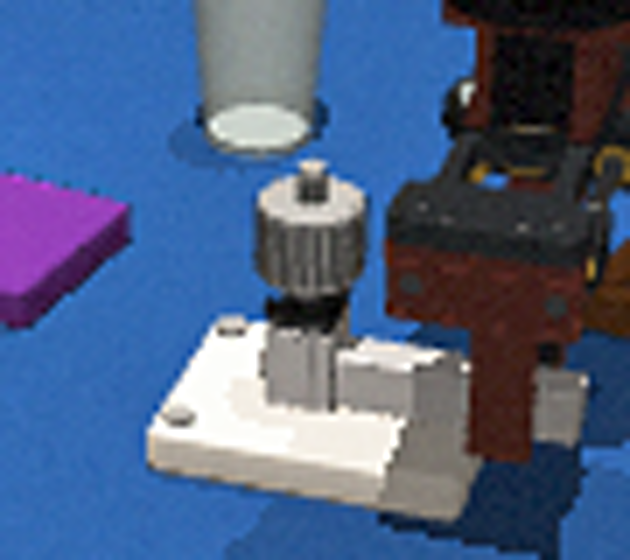

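The gauge sits flat, with the rod at the slot's end under the collar and no residual force. Moving up and over to the collar.

Request:
{"name": "jog_arm", "arguments": {"steps": [{"dp": [0,0,0.3],"turn": [0,0,0],"claw": 0.6},{"dp": [0,0,0.7],"turn": [0,0,0],"claw": 0.8},{"dp": [0,0,1],"turn": [0,0,0],"claw": 0.8}]}}

```text
t: 8.65
ee_pos: [460.5, -89.7, 105.3]
orientation: [-1.261, -1.117, 1.119]
ft_force: [0.5, -0.2, 0.2]
width: 62.6
```

Request:
{"name": "jog_arm", "arguments": {"steps": [{"dp": [0,0,0.4],"turn": [0,0,0],"claw": 0.8},{"dp": [0.3,-0.04,0.4],"turn": [0,0,0],"claw": 0.8},{"dp": [0.7,-0.08,0.4],"turn": [0,0,0],"claw": 0.8},{"dp": [1,-0.125,0.4],"turn": [0,0,0],"claw": 0.8},{"dp": [1,-0.125,0.4],"turn": [0,0,0],"claw": 0.8}]}}

```text
t: 9.07
ee_pos: [545.6, -100.5, 138.4]
orientation: [-1.266, -1.121, 1.117]
ft_force: [0.2, 0.4, -0.3]
width: 70.3
```

```bash
python3 - <<'E'
from h import *
st()
print(delta([540.7,-99.8,75],np.radians(83)))
for n in ('scene','side'):
    d=grab(n);dump(d,n+'6'); save(d,n+'6',(200,110,330,220) if n=='side' else (150,100,300,240),5)
E
```

```text
t 9.07 p [ 545.6 -100.5  138.4] jawyaw 82.99 toolY [ 0.002  0.001 -1.   ] w 70.3 F [ 0.2  0.4 -0.3] M [ 0.01 -0.01  0.02] q [-0.2   0.43  1.85  0.    0.86 -1.65]
(array([-0.061,  0.009, -0.793]), array([-0.0003,  0.0008,  0.0001]))
```

View pics/side6.png

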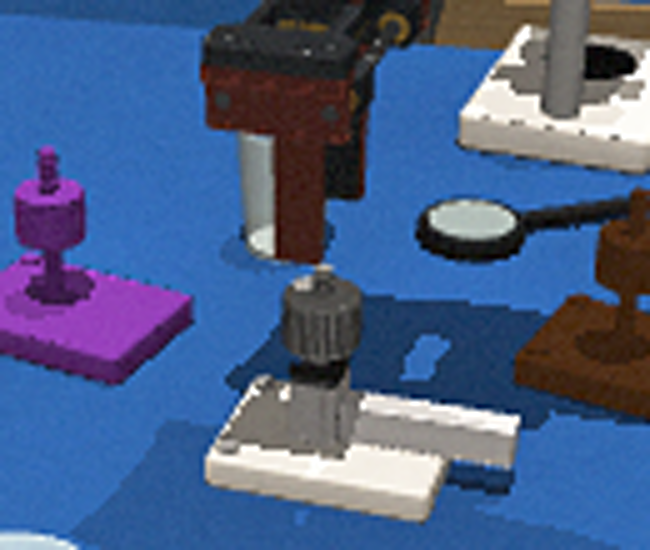

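```bash
python3 - <<'E'
from h import *
st()
print(delta([540.6,-99.9,75.5],np.radians(83)))
d=load('side6');w=cloud(d);p=w.reshape(-1,3);ok=np.isfinite(p).all(1)
q=p[ok&(p[:,2]>38)&(p[:,2]<42)&(p[:,0]>410)&(p[:,0]<535)&(abs(p[:,1]+90)<30)]
l=cv2.fitLine(q[:,:2].astype(np.float32),cv2.DIST_HUBER,0,.01,.01).ravel();print(len(q),np.degrees(np.arctan(l[1]/l[0])),q.min(0),q.max(0),np.median(q[:,2]))
E
```

```text
t 9.17 p [540.5 -99.7 137. ] jawyaw 82.99 toolY [-0.004  0.002 -1.   ] w 70.2 F [-0.4  0.5 -0.4] M [ 0.01  0.05 -0.02] q [-0.2   0.43  1.85  0.    0.86 -1.65]
(array([ 0.001, -0.003, -0.768]), array([-0.0007, -0.0013,  0.0001]))
61 -6.055528 [ 436.19977622 -107.43989282   38.09191747] [534.40983917 -75.41955299  41.96285552] 40.05054373176847
```

Request:
{"name": "jog_arm", "arguments": {"steps": [{"dp": [0.01,-0.002,-0.25],"turn": [0,-0.001,0],"claw": 0.8},{"dp": [0.01,-0.002,-0.5],"turn": [0,-0.001,0],"claw": 0.8},{"dp": [0.01,-0.002,-0.7],"turn": [0,-0.001,0],"claw": 0.8},{"dp": [0,-0.002,-0.765],"turn": [0,-0.001,0],"claw": 0.8},{"dp": [0,-0.002,-0.765],"turn": [0,-0.001,0],"claw": 0.8},{"dp": [0,-0.002,-0.765],"turn": [0,-0.001,0],"claw": 0.8}]}}

```text
t: 9.67
ee_pos: [539.7, -99.7, 75.9]
orientation: [-1.262, -1.118, 1.118]
ft_force: [0.0, -0.4, -0.6]
width: 70.4
```

```bash
python3 - <<'E'
from h import *
st()
print(delta([540.6,-99.9,75.5],np.radians(83)))
E
```

```text
t 9.67 p [539.7 -99.7  75.9] jawyaw 82.98 toolY [-0.002  0.002 -1.   ] w 70.4 F [ 0.  -0.4 -0.6] M [ 0.    0.01 -0.05] q [-0.21  0.53  1.88  0.    0.73 -1.66]
(array([ 0.011, -0.002, -0.005]), array([-0.0007, -0.0006,  0.0001]))
```

Now close on the collar.

Request:
{"name": "jog_arm", "arguments": {"steps": [{"dp": [0.01,-0.002,0],"turn": [-0.0007,-0.0006,0],"claw": 0},{"dp": [0.01,-0.002,0],"turn": [-0.0007,-0.0006,0],"claw": 0},{"dp": [0.01,-0.002,0],"turn": [-0.0007,-0.0006,0],"claw": 0},{"dp": [0.01,-0.002,0],"turn": [-0.0007,-0.0006,0],"claw": 0},{"dp": [0.01,-0.002,0],"turn": [-0.0007,-0.0006,0],"claw": 0},{"dp": [0.01,-0.002,0],"turn": [-0.0007,-0.0006,0],"claw": 0},{"dp": [0.01,-0.002,0],"turn": [-0.0007,-0.0006,0],"claw": 0},{"dp": [0.01,-0.002,0],"turn": [-0.0007,-0.0006,0],"claw": 0},{"dp": [0.01,-0.002,0],"turn": [-0.0007,-0.0006,0],"claw": 0},{"dp": [0.01,-0.002,0],"turn": [-0.0007,-0.0006,0],"claw": 0}]}}

```text
t: 10.5
ee_pos: [540.8, -100.3, 76.3]
orientation: [-1.265, -1.119, 1.119]
ft_force: [-1.9, -3.5, 5.5]
width: 39.4
```

```bash
python3 - <<'E'
from h import *
st()
E
```

```text
t 10.5 p [ 540.8 -100.3   76.3] jawyaw 82.99 toolY [ 0. -0. -1.] w 39.4 F [-1.9 -3.5  5.5] M [-0.64  0.28 -0.01] q [-0.2   0.53  1.88 -0.    0.73 -1.65]
```

Request:
{"name": "jog_arm", "arguments": {"steps": [{"dp": [0,-0.004,-0.005],"turn": [0,0,-0.032],"claw": 0},{"dp": [0,-0.004,-0.01],"turn": [0,0,-0.064],"claw": 0},{"dp": [0,-0.004,-0.015],"turn": [0,0,-0.096],"claw": 0},{"dp": [0,-0.004,-0.02],"turn": [0,0,-0.127],"claw": 0},{"dp": [0,-0.004,-0.025],"turn": [0,0,-0.159],"claw": 0},{"dp": [0,-0.004,-0.025],"turn": [0,0,-0.159],"claw": 0}]}}

```text
t: 11.0
ee_pos: [540.8, -100.3, 74.3]
orientation: [-1.442, -0.737, 0.737]
ft_force: [-0.8, 0.8, 4.0]
width: 39.4
```

```bash
python3 - <<'E'
from h import *
st()
E
```

```text
t 11.0 p [ 540.8 -100.3   74.3] jawyaw 54.15 toolY [ 0. -0. -1.] w 39.4 F [-0.8  0.8  4. ] M [-0.03  0.13 -0.11] q [-0.21  0.53  1.88 -0.    0.73 -1.15]
```

Request:
{"name": "jog_arm", "arguments": {"steps": [{"dp": [0,0,-0.005],"turn": [0,0,-0.032],"claw": 0},{"dp": [0,0,-0.01],"turn": [0,0,-0.064],"claw": 0},{"dp": [0,0,-0.015],"turn": [0,0,-0.096],"claw": 0},{"dp": [0,0,-0.02],"turn": [0,0,-0.127],"claw": 0},{"dp": [0,0,-0.025],"turn": [0,0,-0.159],"claw": 0},{"dp": [0,0,-0.03],"turn": [0,0,-0.191],"claw": 0},{"dp": [0,0,-0.035],"turn": [0,0,-0.223],"claw": 0}]}}

```text
t: 11.58
ee_pos: [540.8, -100.3, 71.5]
orientation: [-1.563, -0.191, 0.191]
ft_force: [-0.8, -0.4, 3.2]
width: 39.2
```

```bash
python3 - <<'E'
from h import *
st()
for n in ('side','scene'):
    d=grab(n);dump(d,n+'7'); save(d,n+'7',(200,110,330,220) if n=='side' else (150,100,300,240),5)
st()
E
```

```text
t 11.58 p [ 540.8 -100.3   71.5] jawyaw 13.93 toolY [ 0. -0. -1.] w 39.2 F [-0.8 -0.4  3.2] M [-0.23  0.1   0.06] q [-0.2   0.54  1.88 -0.    0.72 -0.45]
t 11.68 p [ 540.8 -100.3   71.5] jawyaw 14.1 toolY [ 0. -0. -1.] w 39.4 F [-0.6 -1.2  2.9] M [-0.28  0.15 -0.08] q [-0.21  0.54  1.88 -0.    0.72 -0.45]
```

View pics/side7.png

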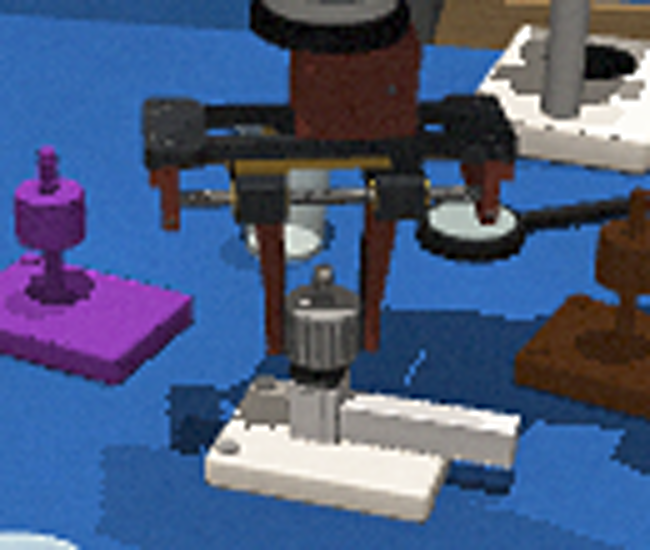

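The collar turns with the jaws and has come down about 5 mm. A small gap above the black pad remains at crop (318,370).

Request:
{"name": "jog_arm", "arguments": {"steps": [{"dp": [0,0,-0.005],"turn": [0,0,-0.032],"claw": 0},{"dp": [0,0,-0.01],"turn": [0,0,-0.064],"claw": 0},{"dp": [0,0,-0.015],"turn": [0,0,-0.096],"claw": 0},{"dp": [0,0,-0.02],"turn": [0,0,-0.127],"claw": 0},{"dp": [0,0,-0.025],"turn": [0,0,-0.159],"claw": 0},{"dp": [0,0,-0.03],"turn": [0,0,-0.191],"claw": 0}]}}

```text
t: 12.18
ee_pos: [540.8, -100.4, 69.1]
orientation: [-1.553, 0.277, -0.277]
ft_force: [-0.5, -2.0, 2.3]
width: 39.7
```

```bash
python3 - <<'E'
from h import *
st()
E
```

```text
t 12.18 p [ 540.8 -100.4   69.1] jawyaw -20.22 toolY [-0. -0. -1.] w 39.7 F [-0.5 -2.   2.3] M [-0.32  0.2   0.08] q [-0.21  0.54  1.88 -0.    0.72  0.15]
```

Request:
{"name": "jog_arm", "arguments": {"steps": [{"dp": [0,0,-0.0025],"turn": [0,0,-0.016],"claw": 0},{"dp": [0,0,-0.005],"turn": [0,0,-0.032],"claw": 0},{"dp": [0,0,-0.0075],"turn": [0,0,-0.048],"claw": 0}]}}

```text
t: 12.43
ee_pos: [540.8, -100.4, 68.5]
orientation: [-1.535, 0.392, -0.392]
ft_force: [-0.8, -1.7, 3.5]
width: 39.5
```

```bash
python3 - <<'E'
from h import *
st()
E
```

```text
t 12.43 p [ 540.8 -100.4   68.5] jawyaw -28.66 toolY [-0. -0. -1.] w 39.5 F [-0.8 -1.7  3.5] M [-0.38  0.14  0.06] q [-0.21  0.54  1.88 -0.    0.72  0.3 ]
```

Request:
{"name": "jog_arm", "arguments": {"steps": [{"dp": [0,0,-0.0025],"turn": [0,0,-0.016],"claw": 0},{"dp": [0,0,-0.005],"turn": [0,0,-0.032],"claw": 0},{"dp": [0,0,-0.0075],"turn": [0,0,-0.048],"claw": 0}]}}

```text
t: 12.68
ee_pos: [540.8, -100.4, 68.0]
orientation: [-1.511, 0.507, -0.507]
ft_force: [-0.2, -1.7, 2.4]
width: 39.5
```

```bash
python3 - <<'E'
from h import *
st()
E
```

```text
t 12.68 p [ 540.8 -100.4   68. ] jawyaw -37.09 toolY [-0. -0. -1.] w 39.5 F [-0.2 -1.7  2.4] M [-0.36  0.2   0.02] q [-0.21  0.54  1.88 -0.    0.71  0.44]
```

Request:
{"name": "jog_arm", "arguments": {"steps": [{"dp": [0,0,-0.0025],"turn": [0,0,-0.016],"claw": 0},{"dp": [0,0,-0.005],"turn": [0,0,-0.032],"claw": 0},{"dp": [0,0,-0.0075],"turn": [0,0,-0.048],"claw": 0}]}}

```text
t: 12.93
ee_pos: [540.8, -100.4, 67.3]
orientation: [-1.48, 0.621, -0.621]
ft_force: [-0.6, -0.8, 2.7]
width: 39.6
```

```bash
python3 - <<'E'
from h import *
st()
d=grab('side');dump(d,'side8');save(d,'side8',(235,150,295,205),10)
st()
E
```

```text
t 12.93 p [ 540.8 -100.4   67.3] jawyaw -45.52 toolY [-0. -0. -1.] w 39.6 F [-0.6 -0.8  2.7] M [-0.34  0.25  0.05] q [-0.21  0.54  1.88 -0.    0.71  0.59]
t 12.98 p [ 540.8 -100.4   67.4] jawyaw -45.71 toolY [-0. -0. -1.] w 39.7 F [-1.2 -1.4  3.6] M [-0.33  0.24  0.01] q [-0.21  0.54  1.88 -0.    0.71  0.59]
```

View pics/side8.png

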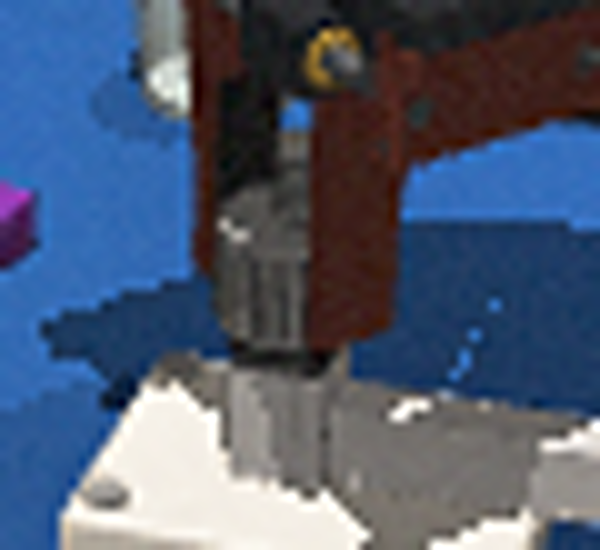

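The crop shows the collar still just above the black pad; torque is at its free-running level. Continuing in smaller bites.

Request:
{"name": "jog_arm", "arguments": {"steps": [{"dp": [0,0,-0.0025],"turn": [0,0,-0.016],"claw": 0},{"dp": [0,0,-0.005],"turn": [0,0,-0.032],"claw": 0}]}}

```text
t: 13.15
ee_pos: [540.8, -100.4, 67.0]
orientation: [-1.456, 0.698, -0.698]
ft_force: [-2.1, -1.4, 5.1]
width: 39.5
```

```bash
python3 -c "from h import *;st()"
```

```text
t 13.15 p [ 540.8 -100.4   67. ] jawyaw -51.25 toolY [-0. -0. -1.] w 39.5 F [-2.1 -1.4  5.1] M [-0.36  0.29  0.05] q [-0.21  0.54  1.88 -0.    0.71  0.69]
```

Request:
{"name": "jog_arm", "arguments": {"steps": [{"dp": [0,0,-0.0025],"turn": [0,0,-0.016],"claw": 0},{"dp": [0,0,-0.005],"turn": [0,0,-0.032],"claw": 0}]}}

```text
t: 13.32
ee_pos: [540.8, -100.4, 66.8]
orientation: [-1.43, 0.772, -0.772]
ft_force: [-2.3, -0.9, 6.2]
width: 39.1
```

```bash
python3 -c "from h import *;st()"
```

```text
t 13.32 p [ 540.8 -100.4   66.8] jawyaw -56.77 toolY [-0. -0. -1.] w 39.1 F [-2.3 -0.9  6.2] M [-0.35  0.49  0.19] q [-0.2   0.54  1.88 -0.    0.71  0.79]
```

Torque has begun to climb. I'll hold one row to confirm.

Request:
{"name": "jog_arm", "arguments": {"steps": [{"dp": [0,0,0],"turn": [0,0,-0.002],"claw": 0}]}}

```text
t: 13.4
ee_pos: [540.8, -100.5, 66.9]
orientation: [-1.429, 0.774, -0.774]
ft_force: [-1.3, -0.2, 0.4]
width: 39.1
```

```bash
python3 -c "from h import *;st()"
```

```text
t 13.4 p [ 540.8 -100.5   66.9] jawyaw -56.92 toolY [-0.    -0.001 -1.   ] w 39.1 F [-1.3 -0.2  0.4] M [-0.31  0.14  0.06] q [-0.2   0.54  1.88 -0.    0.71  0.79]
```

Request:
{"name": "jog_arm", "arguments": {"steps": [{"dp": [0,0,-0.001],"turn": [0,0,-0.008],"claw": 0},{"dp": [0,0,-0.002],"turn": [0,0,-0.015],"claw": 0}]}}

```text
t: 13.57
ee_pos: [540.7, -100.4, 66.7]
orientation: [-1.416, 0.809, -0.809]
ft_force: [-0.6, -1.0, 4.7]
width: 39.3
```

```bash
python3 -c "from h import *;st()"
```

```text
t 13.57 p [ 540.7 -100.4   66.7] jawyaw -59.51 toolY [-0.    -0.001 -1.   ] w 39.3 F [-0.6 -1.   4.7] M [-0.3  0.3  0.3] q [-0.2   0.54  1.88 -0.    0.71  0.83]
```

Torque is 0.30 N·m, against about 0.06 free. That is 0.11–0.12 rad past touch, roughly 16 N, so it is snug. Releasing.

Request:
{"name": "jog_arm", "arguments": {"steps": [{"dp": [0,0,0],"turn": [0,0,0],"claw": 0.8},{"dp": [0,0,0],"turn": [0,0,0],"claw": 0.8},{"dp": [0,0,0],"turn": [0,0,0],"claw": 0.8},{"dp": [0,0,0],"turn": [0,0,0],"claw": 0.8},{"dp": [0,0,0],"turn": [0,0,0],"claw": 0.8},{"dp": [0,0,0],"turn": [0,0,0],"claw": 0.8}]}}

```text
t: 14.07
ee_pos: [540.8, -100.4, 66.7]
orientation: [-1.416, 0.809, -0.809]
ft_force: [-0.3, -0.1, -0.1]
width: 69.9
```

```bash
python3 -c "from h import *;st()"
```

```text
t 14.07 p [ 540.8 -100.4   66.7] jawyaw -59.5 toolY [-0.    -0.001 -1.   ] w 69.9 F [-0.3 -0.1 -0.1] M [-0.06  0.13  0.02] q [-0.2   0.54  1.88 -0.    0.71  0.83]
```

Request:
{"name": "jog_arm", "arguments": {"steps": [{"dp": [0,0,0.2],"turn": [0,0,0],"claw": 0.8},{"dp": [0,0,0.6],"turn": [0,0,0],"claw": 0.8},{"dp": [0,0,1],"turn": [0,0,0],"claw": 0.8},{"dp": [0,0,1],"turn": [0,0,0],"claw": 0.8}]}}

```text
t: 14.4
ee_pos: [544.1, -101.1, 151.9]
orientation: [-1.413, 0.802, -0.815]
ft_force: [1.2, -0.4, -0.4]
width: 70.0
```

Request:
{"name": "jog_arm", "arguments": {"steps": [{"dp": [0,0,0.5],"turn": [0,0,0],"claw": 0.8},{"dp": [-0.3,0,1],"turn": [0,0,0],"claw": 0.8},{"dp": [-0.8,0,1],"turn": [0,0,0],"claw": 0.8},{"dp": [-1,0,1],"turn": [0,0,0],"claw": 0.8},{"dp": [-1,0,1],"turn": [0,0,0],"claw": 0.8}]}}

```text
t: 14.82
ee_pos: [460.5, -100.7, 232.1]
orientation: [-1.413, 0.803, -0.814]
ft_force: [-0.4, -0.2, -0.4]
width: 69.8
```

```bash
python3 - <<'E'
from h import *
st()
for n in ('side','scene'):
    d=grab(n);dump(d,n+'9'); save(d,n+'9',(235,150,295,205) if n=='side' else (180,170,280,240),8)
    if n=='side': save(d,'side9f',s=1.5)
    w=cloud(d);p=w.reshape(-1,3);ok=np.isfinite(p).all(1)
    q=p[ok&(np.hypot(p[:,0]-540.7,p[:,1]+100)<19)&(p[:,2]>86)&(p[:,2]<96)];print(n,'collar top',len(q),np.median(q[:,2]))
    q=p[ok&(p[:,2]>38)&(p[:,2]<45)&(p[:,0]>415)&(p[:,0]<525)&(abs(p[:,1]+90)<22)]
    print('handle',len(q),np.median(q[:,2]),cv2.minAreaRect(q[:,:2].astype(np.float32)))
E
```

```text
t 14.82 p [ 460.5 -100.7  232.1] jawyaw -59.51 toolY [ 0.007 -0.002 -1.   ] w 69.8 F [-0.4 -0.2 -0.4] M [-0.01  0.11 -0.02] q [-0.24  0.18  1.95 -0.    1.    0.8 ]
side collar top 80 93.06805003492542
handle 177 43.094241089640775 ((481.20849609375, -88.64677429199219), (23.49736785888672, 89.28518676757812), 81.54584503173828)
scene collar top 160 92.53267974639641
handle 196 42.39494237583034 ((478.68438720703125, -88.89639282226562), (19.602630615234375, 83.54386901855469), 80.422119140625)
```

View pics/side9.png

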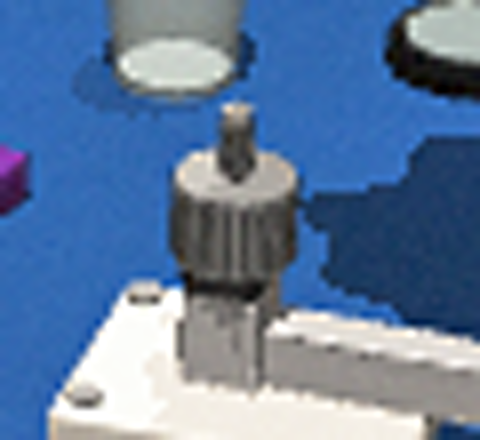

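View pics/side9f.png

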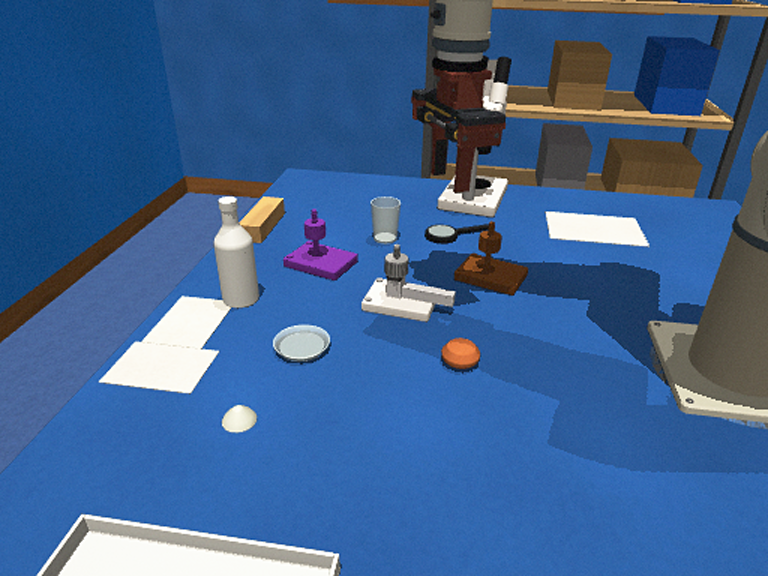

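```bash
python3 - <<'E'
from h import *
for a in ('side6','side9','scene6','scene9'):
    d=load(a);w=cloud(d);p=w.reshape(-1,3);ok=np.isfinite(p).all(1)
    q=p[ok&(p[:,2]>39)&(p[:,2]<46)&(p[:,0]>415)&(p[:,0]<515)&(abs(p[:,1]+90)<22)]
    l=cv2.fitLine(q[:,:2].astype(np.float32),cv2.DIST_HUBER,0,.01,.01).ravel()
    yl=l[3]+l[1]/l[0]*(540.7-l[2])
    print(a,len(q),'yaw',np.degrees(np.arctan(l[1]/l[0])).round(2),'xmin',np.percentile(q[:,0],[0,2]).round(1),'y at rod',yl.round(1))
E
```

```text
side6 145 yaw -6.76 xmin [436.2 437.9] y at rod -95.8
side9 153 yaw -9.07 xmin [436.1 438.3] y at rod -95.4
scene6 193 yaw -9.02 xmin [434.8 437.6] y at rod -103.9
scene9 204 yaw -12.9 xmin [436.8 438.8] y at rod -104.4
```

```bash
python3 -c "
from h import *
st(); print(ctrl.close_job())"
```

```text
t 14.92 p [ 464.1 -101.1  232.1] jawyaw -59.51 toolY [ 0.009 -0.002 -1.   ] w 70.2 F [ 0.5  0.8 -0.5] M [-0.02  0.1   0.02] q [-0.24  0.18  1.95 -0.    1.    0.8 ]
the job is handed in; nothing more can be done
None
```

The stop collar of the white lens stand is set to the gauge, and I handed the job in at about 15 s of the 72 s allowed.

I slid the gauge round the rod until it met it (about 5 N). I then lowered it until it rested flat on the foot and released it. After that I spun the collar down about 2.5 rad, stopping when the torque rose from about 0.06 to 0.30 N·m. That is roughly 0.11–0.12 rad past first touch, or an estimated 16 N, within the snug range. I then let go and backed away.

**Last checks:**
- **Collar height:** its underside measures about 43 mm above the foot, resting on the pad and within the gauge's stated 37–43 mm. My earlier camera estimates of the pad height were 40–42 mm.
- **Gauge position:** the far end of the handle is where a fully home gauge puts it (x about 436 mm). The handle's top is at about 42.5 mm, as it should be when flat on the foot.
- **Other objects:** they look undisturbed in the side view, and the gripper touches nothing.

**Disagreement:** noisy camera fits suggest the handle swung by 2–4° in yaw while the collar turned, which the slot's play allows. The far end of the handle stayed put.

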